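# Close the pipe jig and set its thumbscrew

### The arm

A 6-joint arm with a two-finger parallel gripper is mounted at the origin on the work surface. World frame = base frame: x ahead of the robot, y to its left, z up, the work surface at z = 0. Lengths are in m, angles in rad, forces in N, time in s.
With the tool pointing down it reaches from about 0.35 to 0.775 m from the base axis. Payload 7.3 kg.
Tool frame: the origin (TCP) lies on the centre line of the jaws, within the pads' length; the fingertips stand 19 mm ahead of it and the grasp point (between the pads) is the TCP; x points along the fingers, y is the direction in which the jaws open and shut, and the axes are right-handed (so a half turn about x gives the same grasp; the last joint's range is limited). The gripper opens to 92 mm and grips with 3 to 60 N. Pads are 19 mm wide; open, the fingers measure 130 mm over their backs; the gripper's body (75 mm by 190 mm) begins 47 mm behind the grasp point.
Start: joints at [0.957, 0.342, 1.524, -0, 1.275, -0.146], TCP at [0.237, 0.469, 0.246] pointing down, gripper open.
Joint ranges: [-2.53, 2.53], [-0.77, 2.02], [0.04, 2.7], [-1, 4.14], [0.28, 2.66], [-3.11, 3.11]. Speed limits (rad/s): [2.57, 2.57, 3.14, 3.14, 3.14, 3.14].

### API

Orientations are given as a unit quaternion [x, y, z, w].
In Python, from rig import ctrl, vision gives the robot as it stands.
- The arm moves only by the tool servo_tool, never from a script. Its argument "targets" is a list of rows, each a list of 7 numbers: the opening, from 0 (shut) to 1 (fully open), then the shift along the tool's x, y, z in units of 25 mm (1.0 is 25 mm), then the turn, a rotation vector about the tool's x, y, z in units of 6 degrees (1.0 is 6 degrees). In form: [[claw, tx, ty, tz, rx, ry, rz], ...]. A call has 1 to 20 rows; each row shifts and turns the pose as measured when the row begins, along the tool's axes as they then stand; what a row does not reach is not made up. A row lasts 1/12 s, in which the tool goes at most 41.7 mm and 7.16 degrees, less where a joint would pass 70% of its speed; a pose out of reach is approached as far as the arm can. A call is refused whole if a number of a shift passes 1 or a number of a turn 1, either way. A call with a gripper value outside its range is refused whole. The fingers move at their own pace and stop on an object; "squeeze" is the grip in N (left out, the last holds). Time passes only in rows, so rows that do not move let the fingers close. It gives the time, the measured TCP pose, the force and the opening at its end, in the units of the state.
- ctrl.get_state(): the state, without advancing time (a new reading comes with each control period).
- vision.capture(name): name is "scene" or "top" or "wrist"; returns the picture (480x640x3 uint8, red, green, blue); there is no depth.
- vision.get_calibration(name): a dict with "K" (3x3 intrinsics, pixels), "k1" (the pictures are not rectified: a ray, as slopes to the right and down, at radius r is drawn at 1 + k1 r^2 times it, then the intrinsics apply), "R" (3x3) and "t" (3): a world point X has camera coordinates R X + t. Camera axes: x right, y down, z forward; pixel columns grow to the right and rows downward; lengths in m; the calibration is good to about 2 mm. A picture is of the moment at which its call begins: read the wrist's pose just before it. get_calibration takes no time and is no camera call; for the wrist camera it gives the pose at the moment of the call.
- ctrl.close_job(): hands the job in, once; it reports no verdict.
The state is a dict: "time_s": time; "qpos": joint angles; "qd": joint speeds; "tau": joint torques, N m; "tcp_pos": TCP position; "ee_rot": TCP orientation; "force": force on the tool from outside, world axes, zero at the start; "ft_torque": the same for the moment, N m; "opening": opening from 0.0 (shut) to 1.0 (fully open).
Only numpy, scipy, OpenCV 4.12 (cv2) and the standard library are available. Lean on these libraries where they do the work, as an engineer would, in place of code of your own. Each camera call takes 0.05 s, during which the arm holds its last target.

### The job

The plywood jig on the bench has a grey pipe lying in its cradle: lower the hinged lid fully down over the pipe, without letting it slam, then turn the winged thumbscrew on the lid clockwise until it seats against its stop, and back it off by a quarter turn so that the pipe can still be turned for marking. Finish while still holding the thumbscrew's wings between the fingers at that setting, with the lid down: do not let go of it. Leave the pipe in its cradle and the other things on the table where they are.

Things in the scene. Friction and masses are not known exactly. Their poses are not given: they have to be found in the camera images.
- jig: The fixed plywood jig. Origin: centre of the underside of its base board, on the table. x runs from the thumbscrew side (-x, nearer the robot) to the hinge side (+x), y along the pipe, z up. Base board 200 (x) x 130 (y) x 12 mm; a block under the lid's free end and one under its hinge, 110 mm along y; the top of the front block is 72 mm above the table.
- lid_hinge (a point): Point on the lid's hinge axis, half-way along it: at (85, 0, 73) mm in the jig's frame. The axis runs along the jig's y. The frame of this point turns with the lid.
- lid (a joint): Lid angle, rad: 0 = fully closed (level), 1.6 = most open; starts 0.6 to 1.2. Flat plywood plate, 170 mm from hinge to free edge, 120 wide (y), 12 thick; its underside passes through the hinge axis. Shut, its top is 85 mm above the table, its free edge towards the robot. The hinge is stiff: the lid stays where it is left and must be pushed all the way down (1 to 4 N at the free edge).
- lid_edge (a point): Middle of the lid's free edge, on its outer (upper) face, 170 mm from the hinge.
- screw_grip (a point): Point on the thumbscrew's axis, where to grip its wings: 30 mm above the lid's outer face (z about 116 mm above the table when the lid is shut). The screw stands on the lid's centre line, 140 mm from the hinge and 30 mm from the free edge, square to the lid.
- thumbscrew (a joint): Screw angle, rad: grows clockwise seen from above; seats on a hard stop at 3.0 (a quarter turn back: 1.43). At 0 the wings lie along the jig's x. Starts at 0.5 to 1.6. Plain steel: hub 20 mm across, 8 high; above it flat wings 54 long, 10 thick, from 8 to 42 mm above the lid. Turns stiffly (0.1 N m), stays where it is left, does not rise or sink.
- pipe: Grey plastic pipe, 50 mm across, 260 mm long, lying loose along the jig's y in its cradle under the lid. Origin at its middle, on its axis. Leave it there.
- coupling: Bystander: short grey pipe sleeve standing beside the jig, 58 mm across, 50 mm high. Origin at the centre of its underside.
- rib: Bystander: flat brown fibreboard rib lying beside the jig, 70 x 135 x 6 mm. Origin on its underside.
- tee: Bystander: grey pipe tee lying on the table, 156 mm long, 56 mm high. Origin on its underside.
- glue: Bystander: white bottle standing, 60 mm across, 160 mm high. Origin at the centre of its underside.
- cup: Bystander: steel cup, 76 mm across, 90 mm high. Origin at the centre of its underside.
- driver: Bystander: screwdriver with a black handle lying on the table. Origin on its underside.
Not all that is in view belongs to the job. What is shaped like the jig but orange or red is not meant.

How it is judged:
By the outcome, as a careful person would: the job done as asked, in the order asked, and still so for the second after the job is handed in, while the arm keeps its last pose, push and grip.
It also fails if it takes over 72 s, if anything falls off the work surface, if the arm or the gripper's body presses on something with over 40 N, if the wrist force passes 120 N, or if a joint passes its speed limit or range.

## Working session

There is one attempt and no reset: what is moved stays moved. The work goes in short steps, Python scripts to look and compute and a tool call to move; the robot and the scene stay as the last step left them, time stands still between calls to the robot, and variables do not carry over. Pictures are saved under pics/ and viewed, and the job is handed in when it is done.

Besides the shell and the picture viewer there is one more tool, called after "Emit:" by a JSON object that holds its "op" and its "data". servo_tool: Moves the arm, as the interface text tells. Its arguments: {"type":"object","properties":{"targets":{"type":"array"},"squeeze":{"type":"number"}},"required":["targets"]}

```bash
ls; mkdir -p pics
python3 - <<'E'
from rig import ctrl, vision
import cv2
s=ctrl.get_state()
for k,v in s.items(): print(k,v)
for n in ("scene","top","wrist"):
    im=vision.capture(n); cv2.imwrite(f"pics/{n}0.png",im[:,:,::-1])
    c=vision.get_calibration(n); print(n,c)
E
```

```text
pics
time_s 0.0
qpos [ 9.57019107e-01  3.42710791e-01  1.52503359e+00 -5.07752871e-05
  1.27537839e+00 -1.46037451e-01]
qd [-4.59033896e-04  2.68716707e-05 -2.43730333e-04 -3.59701759e-04
 -1.59614276e-03 -1.70173764e-03]
tau [ 2.64350012e-03 -4.31240666e+01 -2.44222730e+01  7.18633225e-02
  5.56501374e-02 -1.46854982e-04]
tcp_pos [0.23649495 0.46828819 0.24504534]
ee_rot [ 0.16335368  0.68804279 -0.16437123  0.68767346]
force [-0.4165917  -0.60163006 -0.8598806 ]
ft_torque [ 0.01261067 -0.01593701  0.00268777]
opening 1.0013666855949137
scene {'K': array([[511.26181284,   0.        , 331.14162028],
       [  0.        , 511.26181284, 236.8762634 ],
       [  0.        ,   0.        ,   1.        ]]), 'k1': -0.003853040044341455, 'R': array([[-0.80798697,  0.5890694 ,  0.01242162],
       [ 0.46647657,  0.65242924, -0.59727356],
       [-0.3599398 , -0.47679486, -0.8019414 ]]), 't': array([ 0.42784712, -0.19558185,  1.71680847])}
top {'K': array([[510.60337099,   0.        , 320.60271096],
       [  0.        , 510.60337099, 235.98774775],
       [  0.        ,   0.        ,   1.        ]]), 'k1': -0.1359952524347425, 'R': array([[ 0.02379519, -0.99968301, -0.0082256 ],
       [-0.98514646, -0.02204796, -0.17029488],
       [ 0.17005955,  0.01215562, -0.98535881]]), 't': array([-8.76479730e-04,  5.31435904e-01,  1.14096994e+00])}
wrist {'K': array([[403.13488679,   0.        , 314.39319282],
       [  0.        , 403.13488679, 242.28360231],
       [  0.        ,   0.        ,   1.        ]]), 'k1': -0.08787778174778178, 'R': array([[ 4.50519543e-01,  8.92766517e-01, -2.96536817e-04],
       [ 8.65265115e-01, -4.36559569e-01,  2.46438682e-01],
       [ 2.19882748e-01, -1.11282025e-01, -9.69158340e-01]]), 't': array([-0.52553801, -0.0314073 ,  0.38762601])}
```

View pics/scene0.png

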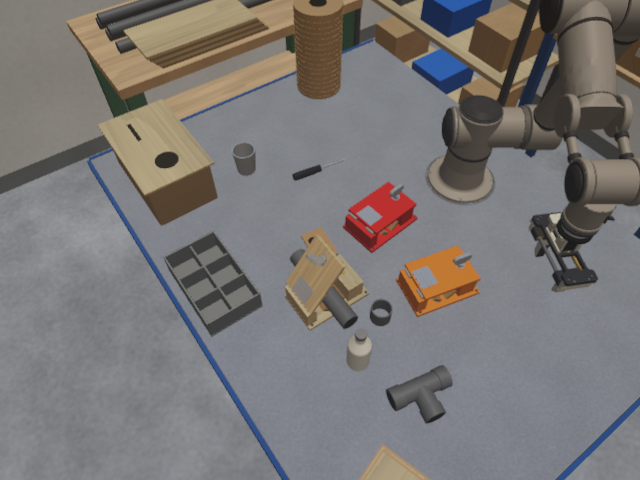

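View pics/top0.png

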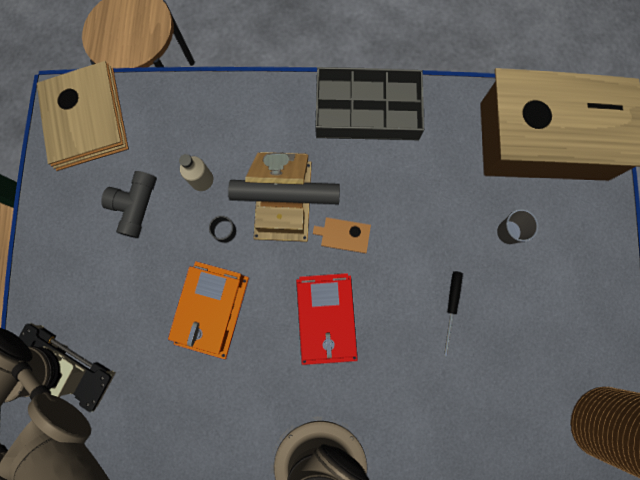

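View pics/wrist0.png

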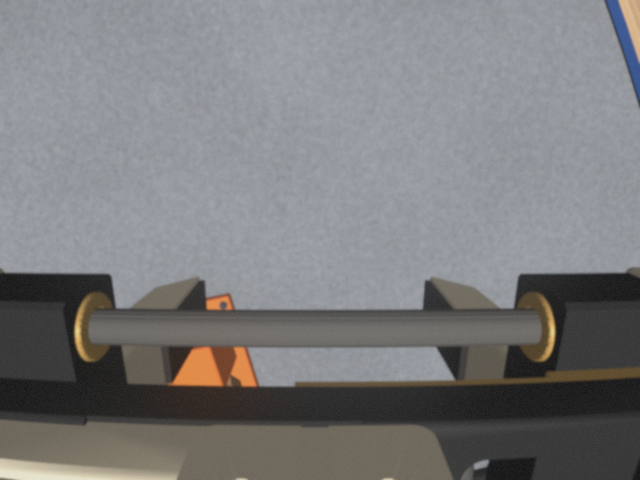

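The top view shows the plywood jig around (282,200), with its lid open and the pipe in place. The red and orange jigs are decoys. I'll enlarge the area around the jig.

Run:
```python
import cv2
a=cv2.imread("pics/top0.png")[140:255,215:360]; cv2.imwrite("pics/top0c.png",cv2.resize(a,None,fx=5,fy=5,interpolation=cv2.INTER_CUBIC))
a=cv2.imread("pics/scene0.png")[220:340,270:380]; cv2.imwrite("pics/scene0c.png",cv2.resize(a,None,fx=5,fy=5,interpolation=cv2.INTER_CUBIC))
```

```text
(no output)
```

View pics/top0c.png

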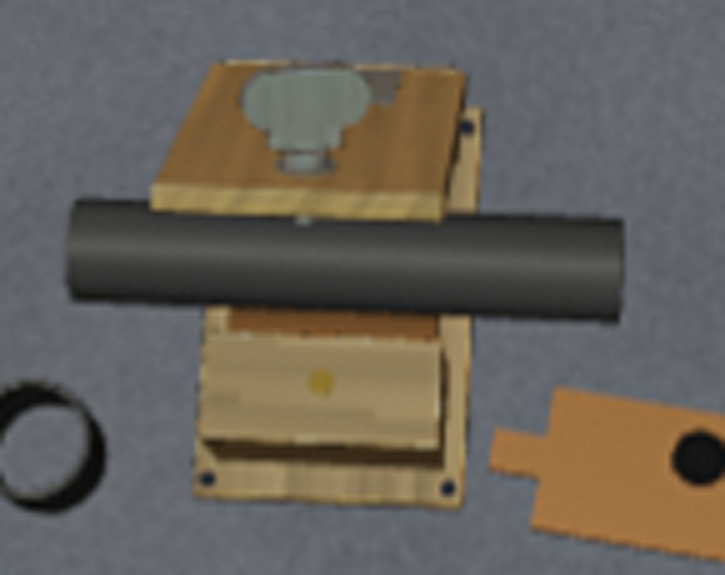

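View pics/scene0c.png

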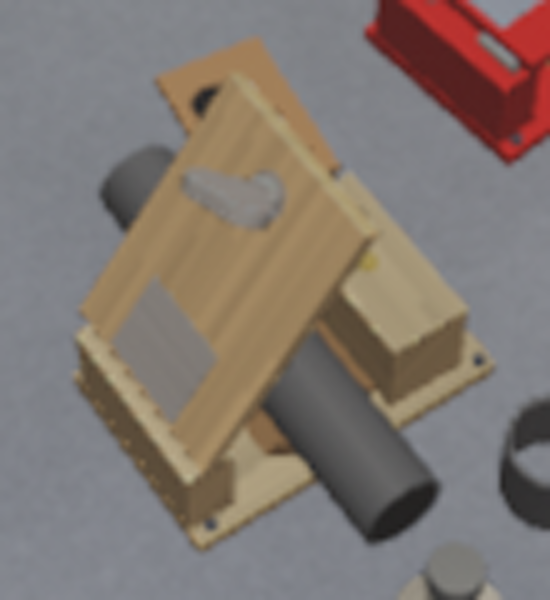

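```bash
cat > h.py <<'E'
import numpy as np, cv2, json
from scipy.optimize import least_squares
from scipy.spatial.transform import Rotation as Ro
def proj(X,c):
    X=np.atleast_2d(X)@c['R'].T+c['t']; s=X[:,:2]/X[:,2:]
    r2=(s**2).sum(1,keepdims=True); s=s*(1+c['k1']*r2)
    return s@np.diag([c['K'][0,0],c['K'][1,1]])+c['K'][:2,2]
def jw(p,P): # jig->world, p=x,y,yaw
    P=np.atleast_2d(P); c,s=np.cos(p[2]),np.sin(p[2])
    return np.c_[p[0]+c*P[:,0]-s*P[:,1],p[1]+s*P[:,0]+c*P[:,1],P[:,2]]
def lid(th,L): # L: dist from hinge toward edge, y, height above underside
    L=np.atleast_2d(L)
    return np.c_[.085-L[:,0]*np.cos(th)+L[:,2]*np.sin(th),L[:,1],.073+L[:,0]*np.sin(th)+L[:,2]*np.cos(th)]
def wings(th,a):
    # wing box corners; a clockwise from above; at 0 along x
    out=[]
    for h in(.008,.042):
        for u,v in((-.027,-.005),(.027,-.005),(.027,.005),(-.027,.005)):
            x=np.cos(a)*u+np.sin(a)*v; y=-np.sin(a)*u+np.cos(a)*v  # rotate by -a about up
            out.append([.14-x,y,.012+h])
    return lid(th,out)
E
cat > fit.py <<'E'
from h import *
from rig import vision
T=vision.get_calibration("top");S=vision.get_calibration("scene")
t=lambda u,v:np.array([215+(u+.5)/5-.5,140+(v+.5)/5-.5])
s=lambda u,v:np.array([270+(u+.5)/5-.5,220+(v+.5)/5-.5])
obs=[] # (cam,kind,pt,px)
for P,px in [((-.1,.065,.012),(194,488)),((-.1,-.065,.012),(463,498)),((.1,-.065,.012),(483,108))]: obs.append((T,'j',P,t(*px)))
for P,px in [((.17,.06,.012),(152,185)),((.17,-.06,.012),(443,194)),((.17,.06,0),(153,208)),((.17,-.06,0),(443,218))]: obs.append((T,'l',P,t(*px)))
for P,px in [((.1,.065,.012),(200,542)),((-.1,.065,.012),(493,366))]: obs.append((S,'j',P,s(*px)))
for P,px in [((.17,-.06,.012),(235,80)),((.17,.06,.012),(370,240))]: obs.append((S,'l',P,s(*px)))
def res(q,w=0):
    r=[]
    for c,k,P,px in obs:
        X=jw(q,P if k=='j' else lid(q[3],P)); r.append(proj(X,c)[0]-px)
    return np.ravel(r)
f=least_squares(res,[.6,.05,0,.9],loss='soft_l1')
print(f.x); print(res(f.x).reshape(-1,2).round(1))
np.save('jig.npy',f.x)
q=f.x
print('edge',jw(q,lid(q[3],[.17,0,.012])),'grip closed',jw(q,lid(0,[.14,0,.042])))
for n,c,o in(("top",T,(215,140,145,115)),("scene",S,(270,220,110,120))):
    im=cv2.imread(f"pics/{n}0.png"); im=im[o[1]:o[1]+o[3],o[0]:o[0]+o[2]]; im=cv2.resize(im,None,fx=5,fy=5,interpolation=cv2.INTER_CUBIC)
    def line(X,col):
        x=((proj(X,c)-o[:2]+.5)*5-.5); cv2.polylines(im,[x.round().astype(int)],True,col,1,cv2.LINE_AA)
    for z in(0,.012): line(jw(q,[(a,b,z) for a,b in((-.1,.065),(-.1,-.065),(.1,-.065),(.1,.065))]),(255,0,0))
    for z in(0,.012): line(jw(q,lid(q[3],[(a,b,z) for a,b in((0,.06),(0,-.06),(.17,-.06),(.17,.06))])),(0,0,255))
    for a,col in((1.2,(0,255,0)),(1.57,(255,0,255))):
        W=jw(q,wings(q[3],a)); line(W[:4],col); line(W[4:],col)
    cv2.imwrite(f"pics/{n}0o.png",im)
E
python3 fit.py
```

```text
[ 0.62704944  0.10699139 -0.01647997  0.93283846]
[[-0.4  1. ]
 [-0.   1.1]
 [-0.4 -1. ]
 [-0.4 -0.2]
 [ 0.1  0. ]
 [-0.4  0.7]
 [ 0.1  0.7]
 [-0.9  1.8]
 [-0.1 -0. ]
 [-2.1 -0.8]
 [-1.4 -0.3]]
edge [[0.62044554 0.10710023 0.21670999]] grip closed [[0.57205691 0.10789774 0.115     ]]
```

View pics/top0o.png

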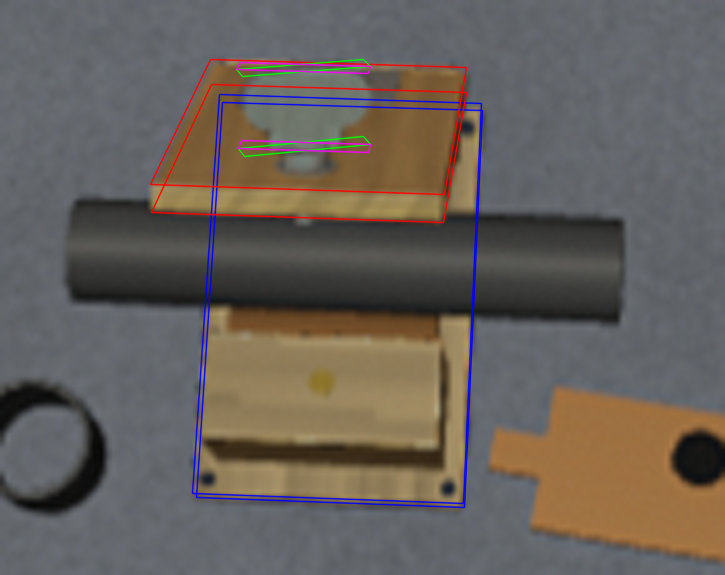

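View pics/scene0o.png

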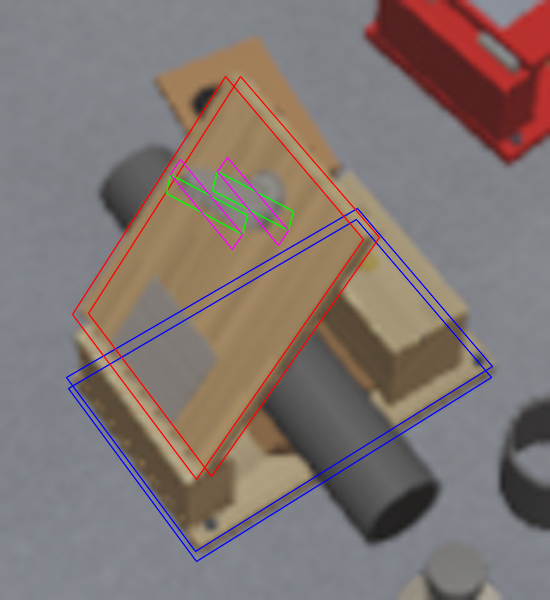

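```bash
cat >> h.py <<'E'
def st():
    from rig import ctrl
    s=ctrl.get_state(); R=Ro.from_quat(s['ee_rot']).as_matrix()
    return s,R
def rep(goal=None,jaw=None):
    """units of move to goal TCP (world), tool kept pointing down, jaw dir angle jaw (mod pi unless noted)"""
    s,R=st(); print('t %.2f tcp %s jaw %.3f x %s F %s M %s op %.3f q %s'%(s['time_s'],s['tcp_pos'].round(4),np.arctan2(R[1,1],R[0,1]),R[:,0].round(3),s['force'].round(1),s['ft_torque'].round(2),s['opening'],s['qpos'].round(2)))
    if goal is not None: print(' shift units (cur axes)',(R.T@(np.array(goal)-s['tcp_pos'])/.025).round(2))
    if jaw is not None:
        y=np.array([np.cos(jaw),np.sin(jaw),0]);x=np.array([0,0,-1.]);G=np.c_[x,y,np.cross(x,y)]
        print(' turn units (cur axes)',(np.degrees(Ro.from_matrix(R.T@G).as_rotvec())/6).round(2))
        if goal is not None: print(' shift units in goal axes',(G.T@(np.array(goal)-s['tcp_pos'])/.025).round(2))
E
python3 -c "
from h import *
rep()
q=np.load('jig.npy')
for y in(-.044,.044):
  print(y,jw(q,lid(q[3],[.16,y,.012])),jw(q,lid(0,[.15,y,.012])))
print(st()[1].round(3))
"
```

```text
t 0.15 tcp [0.2366 0.4684 0.2452] jaw 1.103 x [-0.001 -0.001 -1.   ] F [ 0.2 -0.4 -1. ] M [ 0.03  0.03 -0.  ] op 0.996 q [ 0.96  0.34  1.52 -0.    1.28 -0.15]
-0.044 [[0.62567521 0.06300806 0.20867686]] [[0.56133318 0.06406851 0.085     ]]
0.044 [[0.62712538 0.15099611 0.20867686]] [[0.56278335 0.15205656 0.085     ]]
[[-0.001  0.451  0.893]
 [-0.001  0.893 -0.451]
 [-1.    -0.001 -0.   ]]
```

Emit:
{"op": "servo_tool", "data": {"targets": [[0,-0.2,0,0,1,0,0],[0,-0.2,0,0,1,0,0],[0,-0.2,0,0,1,0,0],[0,-0.2,0,0,1,0,0],[0,-0.2,0,0,1,0,0],[0,-0.2,0,0,1,0,0],[0,-0.2,0,0,1,0,0],[0,-0.2,0,0,1,0,0],[0,-0.2,0,0,1,0,0],[0,-0.2,0,0,1,0,0],[0,-0.2,0,0,0.7,0,0],[0,0,0,0,0,0,0]], "squeeze": 20}}

```text
time_s: 1.15
tcp_pos: [0.2353, 0.4667, 0.2983]
ee_rot: [-0.514, -0.48, 0.522, -0.482]
force: [0.1, -0.4, -0.3]
opening: 0.181
```

```bash
python3 -c "
from h import *
rep([.65,.063,.275],-.016)"
```

```text
t 1.15 tcp [0.2353 0.4667 0.2983] jaw -0.073 x [-0.007 -0.01  -1.   ] F [ 0.1 -0.4 -0.3] M [-0.07  0.07  0.07] op 0.181 q [ 0.96  0.31  1.43 -0.    1.42  1.03]
 shift units (cur axes) [ 0.98 17.73 14.88]
 turn units (cur axes) [-0.55  0.1   0.06]
 shift units in goal axes [ 0.93 16.84 15.88]
```

Emit:
{"op": "servo_tool", "data": {"targets": [[0,0,0.4,0.4,-0.55,0.1,0.05],[0,0,0.94,0.89,0,0,0],[0,0,0.94,0.89,0,0,0],[0,0,0.94,0.89,0,0,0],[0,0,0.94,0.89,0,0,0],[0,0,0.94,0.89,0,0,0],[0,0,0.94,0.89,0,0,0],[0,0,0.94,0.89,0,0,0],[0,0,0.94,0.89,0,0,0],[0,0,0.94,0.89,0,0,0],[0,0,0.94,0.89,0,0,0],[0,0,0.94,0.89,0,0,0],[0,0,0.94,0.89,0,0,0],[0,0,0.94,0.89,0,0,0],[0,0,0.94,0.89,0,0,0],[0,0,0.94,0.89,0,0,0],[0,0,0.94,0.89,0,0,0],[0,0,0.94,0.89,0,0,0],[0,0,0.4,0.4,0,0,0],[0,0,0,0,0,0,0]]}}

```text
time_s: 2.82
tcp_pos: [0.6747, 0.0526, 0.2823]
ee_rot: [0.483, 0.515, -0.493, 0.508]
force: [-0.2, 0.4, -0.5]
opening: 0.004
```

```bash
python3 -c "
from h import *
rep([.65,.063,.255],-.016)
from rig import vision
for n in('top','wrist'):cv2.imwrite(f'pics/{n}1.png',vision.capture(n)[:,:,::-1])"
```

```text
t 2.82 tcp [0.6747 0.0526 0.2823] jaw 0.047 x [-0.017 -0.002 -1.   ] F [-0.2  0.4 -0.5] M [-0.04  0.01  0.06] op 0.004 q [-0.03  0.63  0.95 -0.    1.58 -0.08]
 shift units (cur axes) [ 1.11 -0.95 -0.47]
 turn units (cur axes) [0.61 0.02 0.16]
 shift units in goal axes [ 1.09 -0.99 -0.4 ]
```

View pics/wrist1.png

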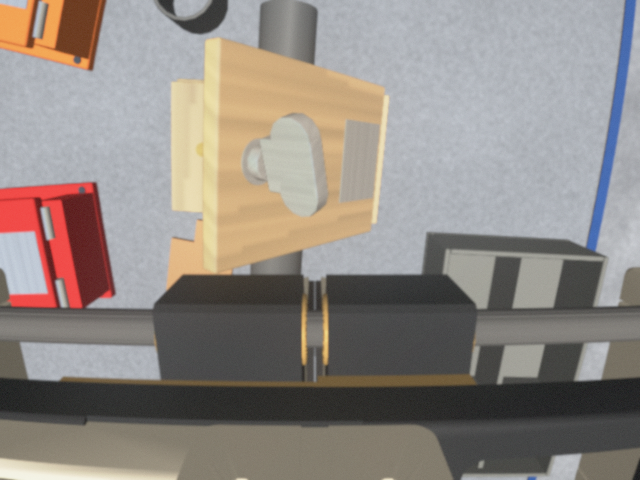

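View pics/top1.png

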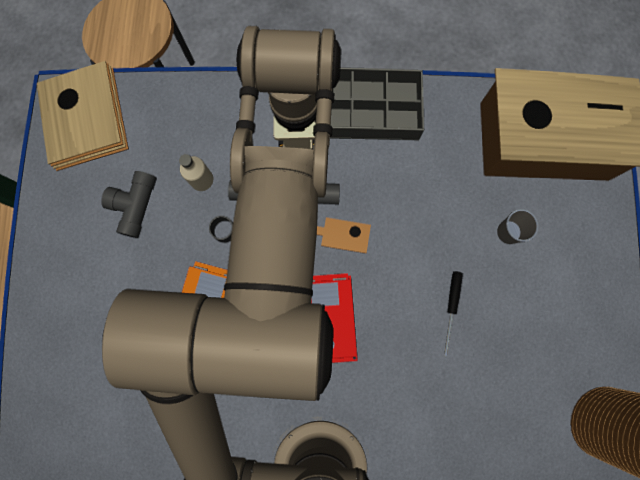

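The wrist view shows the lid's upper face. Its free-edge corners are near (220,40) and (220,268), and the wings run from about (290,115) to (315,213). I'll overlay the fit on it.

```bash
cat > ov.py <<'E'
from h import *
import sys
from rig import vision
def ov(src,dst,q,angs,c=None,crop=None,f=1):
    c=c or vision.get_calibration('wrist'); im=cv2.imread(src); x0,y0,w,h=crop or(0,0,640,480)
    im=cv2.resize(im[y0:y0+h,x0:x0+w],None,fx=f,fy=f,interpolation=cv2.INTER_CUBIC)
    def line(X,col):
        x=((proj(X,c)-(x0,y0)+.5)*f-.5); cv2.polylines(im,[x.round().astype(int)],True,col,1,cv2.LINE_AA)
    for z in(0,.012): line(jw(q,lid(q[3],[(a,b,z) for a,b in((0,.06),(0,-.06),(.17,-.06),(.17,.06))])),(0,0,255))
    cols=[(0,255,0),(255,0,255),(255,255,0)]
    for a,col in zip(angs,cols):
        W=jw(q,wings(q[3],a)); line(W[:4],col); line(W[4:],col)
    cv2.imwrite(dst,im)
E
python3 -c "
from ov import *
ov('pics/wrist1.png','pics/wrist1o.png',np.load('jig.npy'),[.9,1.2],crop=(150,0,300,290),f=2.0)"
```

```text
(no output)
```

View pics/wrist1o.png

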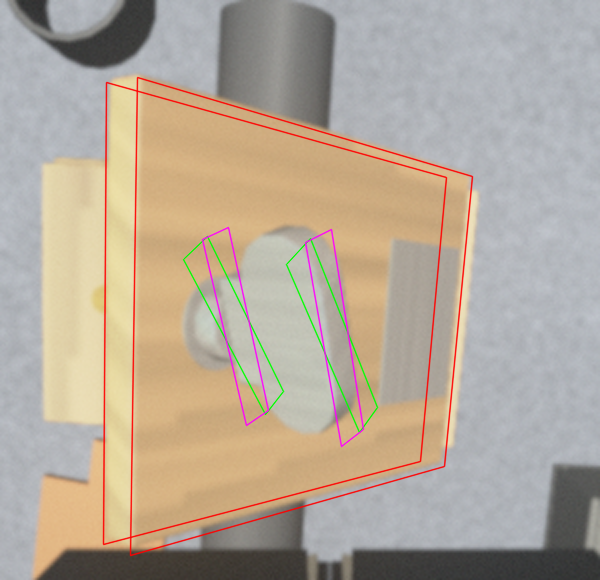

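Emit:
{"op": "servo_tool", "data": {"targets": [[0,0,-0.5,-0.2,0.6,0,0.15],[0,0.3,-0.5,-0.2,0,0,0],[0,0.4,0,0,0,0,0],[0,0.4,0,0,0,0,0],[0,0,0,0,0,0,0]]}}

```text
time_s: 3.33
tcp_pos: [0.6422, 0.0709, 0.2551]
ee_rot: [-0.501, -0.499, 0.502, -0.498]
force: [0.5, -0.6, 0.7]
opening: 0.007
```

```bash
cat > way.py <<'E'
from h import *
q=np.load('jig.npy'); y=np.array([np.cos(-.016),np.sin(-.016),0]);x=np.array([0,0,-1.]);G=np.c_[x,y,np.cross(x,y)]
def W(th): return jw(q,lid(th,[.155,-.046,.012]))[0]+[.019,0,.019]
E
python3 -c "
from way import *
s,R=st(); rep(W(.93),-.016)
ths=np.arange(.95,-.01,-.05); P=[W(t) for t in ths]
for t,p in zip(ths,P): print(round(t,2),p.round(4))
print((np.diff(P,axis=0)@G/.025).round(2).tolist())"
```

```text
t 3.33 tcp [0.6422 0.0709 0.2551] jaw -0.007 x [-0.002  0.001 -1.   ] F [ 0.5 -0.6  0.7] M [-0.05  0.06 -0.07] op 0.007 q [-0.01  0.57  1.13  0.    1.44 -0.  ]
 shift units (cur axes) [1.27 0.21 0.4 ]
 turn units (cur axes) [ 0.09 -0.01  0.02]
 shift units in goal axes [1.27 0.21 0.4 ]
0.95 [0.6499 0.0609 0.2251]
0.9 [0.6433 0.061  0.2209]
0.85 [0.637  0.0611 0.2164]
0.8 [0.6309 0.0612 0.2116]
0.75 [0.6251 0.0613 0.2064]
0.7 [0.6195 0.0614 0.201 ]
0.65 [0.6142 0.0615 0.1954]
0.6 [0.6091 0.0616 0.1894]
0.55 [0.6044 0.0617 0.1832]
0.5 [0.6    0.0617 0.1768]
0.45 [0.5959 0.0618 0.1702]
0.4 [0.5922 0.0619 0.1634]
0.35 [0.5888 0.0619 0.1564]
0.3 [0.5858 0.062  0.1493]
0.25 [0.5831 0.062  0.142 ]
0.2 [0.5808 0.0621 0.1346]
0.15 [0.5788 0.0621 0.127 ]
0.1 [0.5773 0.0621 0.1194]
0.05 [0.5761 0.0621 0.1117]
-0.0 [0.5753 0.0622 0.104 ]
[[0.17, -0.26, -0.0], [0.18, -0.25, -0.0], [0.19, -0.24, -0.0], [0.2, -0.23, -0.0], [0.22, -0.22, -0.0], [0.23, -0.21, -0.0], [0.24, -0.2, -0.0], [0.25, -0.19, -0.0], [0.26, -0.18, -0.0], [0.26, -0.16, -0.0], [0.27, -0.15, -0.0], [0.28, -0.14, -0.0], [0.29, -0.12, -0.0], [0.29, -0.11, -0.0], [0.3, -0.09, -0.0], [0.3, -0.08, -0.0], [0.3, -0.06, -0.0], [0.31, -0.05, -0.0], [0.31, -0.03, -0.0]]
```

Emit:
{"op": "servo_tool", "data": {"targets": [[0,0.3,0.3,0.4,0.1,0,0],[0,0.4,0,0,0,0,0],[0,0.4,0,0,0,0,0],[0,0.17,-0.26,0,0,0,0],[0,0.18,-0.25,0,0,0,0],[0,0.19,-0.24,0,0,0,0],[0,0.2,-0.23,0,0,0,0],[0,0.22,-0.22,0,0,0,0],[0,0.23,-0.21,0,0,0,0],[0,0.24,-0.2,0,0,0,0],[0,0,0,0,0,0,0]]}}

```text
time_s: 4.25
tcp_pos: [0.6102, 0.0607, 0.1833]
ee_rot: [0.505, 0.496, -0.504, 0.495]
force: [0.4, 0.1, 1.0]
opening: 0.005
```

```bash
python3 -c "
from way import *
from rig import vision
rep(W(.55),-.016)
cv2.imwrite('pics/scene2.png',vision.capture('scene')[150:400,200:500,::-1].repeat(2,0).repeat(2,1))"
```

```text
t 4.25 tcp [0.6102 0.0607 0.1833] jaw -0.017 x [ 0.     0.002 -1.   ] F [0.4 0.1 1. ] M [-0.04  0.09  0.04] op 0.005 q [-0.03  0.55  1.36  0.    1.23 -0.01]
 shift units (cur axes) [ 0.   -0.23 -0.04]
 turn units (cur axes) [-0.01 -0.02 -0.  ]
 shift units in goal axes [ 0.   -0.23 -0.04]
```

View pics/scene2.png

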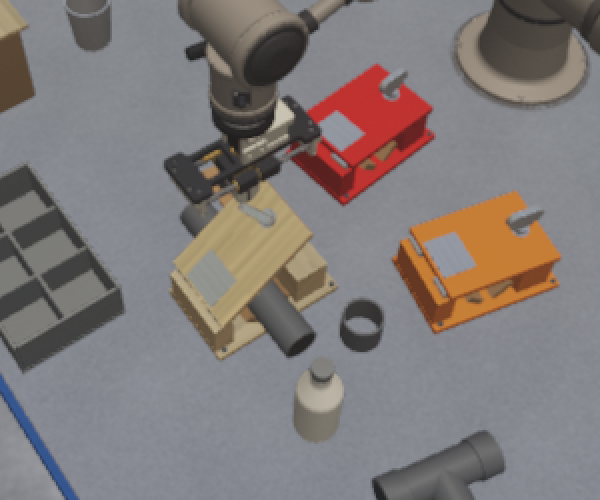

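Emit:
{"op": "servo_tool", "data": {"targets": [[0,0.26,-0.22,0,0,0,0],[0,0.27,-0.2,0,0,0,0],[0,0.28,-0.18,0,0,0,0],[0,0.28,-0.16,0,0,0,0],[0,0.29,-0.14,0,0,0,0],[0,0.3,-0.12,0,0,0,0],[0,0.3,-0.1,0,0,0,0],[0,0.25,-0.07,0,0,0,0],[0,0.2,-0.04,0,0,0,0],[0,0.15,-0.02,0,0,0,0],[0,0,0,0,0,0,0]]}}

```text
time_s: 5.22
tcp_pos: [0.5795, 0.0607, 0.1132]
ee_rot: [0.506, 0.495, -0.503, 0.496]
force: [0.3, 0.7, -0.2]
opening: 0.005
```

```bash
python3 -c "
from way import *
rep(W(0),-.016)"
```

```text
t 5.22 tcp [0.5795 0.0607 0.1132] jaw -0.018 x [ 0.004  0.002 -1.   ] F [ 0.3  0.7 -0.2] M [-0.12  0.05 -0.03] op 0.005 q [-0.03  0.57  1.54  0.    1.03 -0.01]
 shift units (cur axes) [ 0.37 -0.17 -0.05]
 turn units (cur axes) [-0.02 -0.02 -0.04]
 shift units in goal axes [ 0.37 -0.17 -0.05]
```

Emit:
{"op": "servo_tool", "data": {"targets": [[0,0.1,-0.05,0,0,0,0],[0,0.1,-0.05,0,0,0,0],[0,0.1,0,0,0,0,0],[0,0.08,0,0,0,0,0],[0,0.08,0,0,0,0,0]]}}

```text
time_s: 5.63
tcp_pos: [0.5777, 0.0607, 0.1039]
ee_rot: [0.506, 0.494, -0.502, 0.497]
force: [-10.4, -0.0, 27.8]
opening: 0.007
```

```bash
python3 -c "
from way import *
rep(W(0),-.016)"
```

```text
t 5.63 tcp [0.5777 0.0607 0.1039] jaw -0.018 x [ 0.007  0.001 -1.   ] F [-10.4  -0.   27.8] M [-0.13  1.82 -0.04] op 0.007 q [-0.03  0.58  1.55  0.    1.   -0.01]
 shift units (cur axes) [-0.01 -0.1  -0.06]
 turn units (cur axes) [-0.02 -0.01 -0.06]
 shift units in goal axes [-0.01 -0.1  -0.06]
```

The lid meets a hard stop at the predicted height, with the vertical force rising to 28 N. I'll lift off, open the gripper and look.

Emit:
{"op": "servo_tool", "data": {"targets": [[0,-0.4,0,0,0,0,0],[0,-0.8,0,0,0,0,0],[0,-0.9,0,0,0,0,0],[0.6,-0.9,0,0,0,0,0],[0.6,-0.9,0,0.3,0,0,0],[0.6,-0.5,0,0.5,0,0,0],[0.6,0,0,0.5,0,0,0],[0.6,0,0,0,0,0,0]]}}

```text
time_s: 6.3
tcp_pos: [0.5756, 0.0273, 0.2181]
ee_rot: [0.505, 0.495, -0.502, 0.497]
force: [0.1, 0.3, -0.9]
opening: 0.318
```

```bash
python3 -c "
from way import *
from ov import *
from rig import vision
rep()
cv2.imwrite('pics/wrist3.png',vision.capture('wrist')[:,:,::-1])
q[3]=0
ov('pics/wrist3.png','pics/wrist3o.png',q,[1.1,1.4])"
```

```text
t 6.30 tcp [0.5756 0.0273 0.2181] jaw -0.016 x [ 0.005  0.001 -1.   ] F [ 0.1  0.3 -0.9] M [-0.05  0.08  0.03] op 0.318 q [-0.09  0.45  1.43  0.    1.25 -0.07]
```

View pics/wrist3o.png

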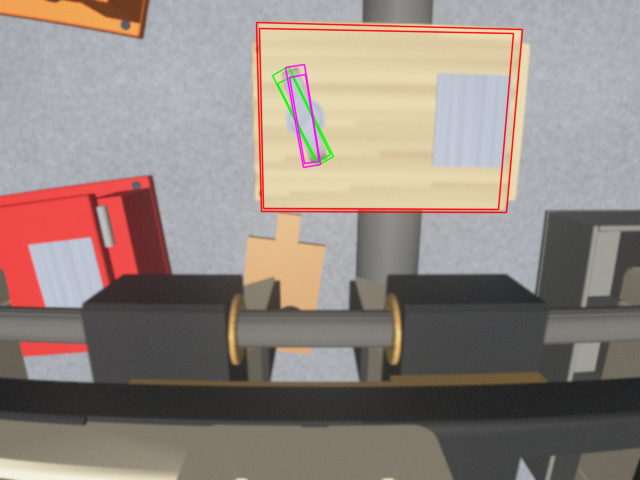

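```bash
python3 -c "
from way import *
from ov import *
q[3]=0
ov('pics/wrist3.png','pics/wrist3z.png',q,[1.25],crop=(245,10,110,210),f=5 and 3.8)
a=cv2.imread('pics/wrist3.png')[10:220,245:355]; b=cv2.resize(a,None,fx=3.8,fy=3.8,interpolation=cv2.INTER_CUBIC)[:570,:400]
o=cv2.imread('pics/wrist3z.png')[:570,:400]
cv2.imwrite('pics/wrist3z.png',np.hstack([b[:,:390],o[:,:390]]))"
```

```text
(no output)
```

View pics/wrist3z.png

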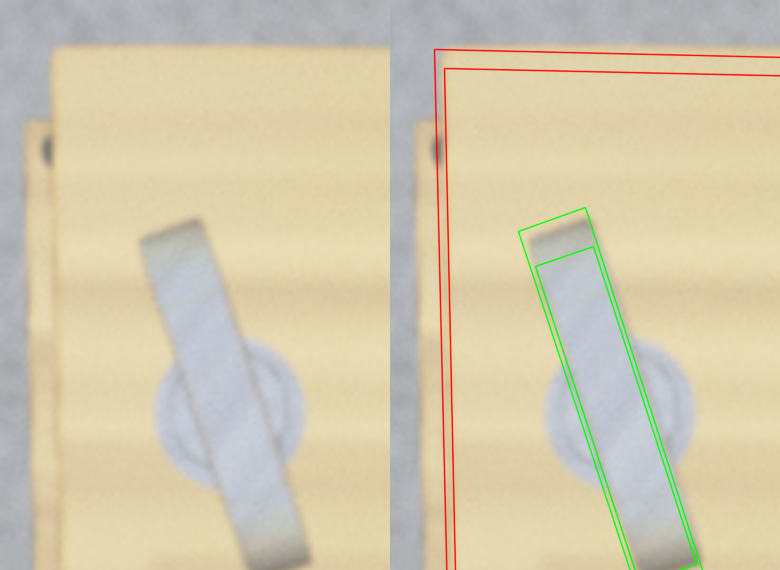

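Emit:
{"op": "servo_tool", "data": {"targets": [[0.6,0,0,0,-0.97,0,0],[0.6,0,0,0,-0.97,0,0],[0.6,0,0,0,-0.97,0,0],[0.6,0,0,0,0,0,0]]}}

```text
time_s: 6.68
tcp_pos: [0.5735, 0.0291, 0.2125]
ee_rot: [0.42, 0.571, -0.419, 0.567]
force: [0.7, -1.1, -0.0]
opening: 0.591
```

```bash
python3 -c "
from h import *
rep([.573,.108,.160],.289)"
```

```text
t 6.68 tcp [0.5735 0.0291 0.2125] jaw 0.300 x [-0.003  0.004 -1.   ] F [ 0.7 -1.1 -0. ] M [-0.06  0.   -0.02] op 0.591 q [-0.08  0.46  1.43  0.    1.25 -0.39]
 shift units (cur axes) [ 2.11  0.92 -3.01]
 turn units (cur axes) [ 0.1  -0.04  0.02]
 shift units in goal axes [ 2.1   0.88 -3.03]
```

Emit:
{"op": "servo_tool", "data": {"targets": [[0.6,0,0.2,-0.7,0.1,0,0],[0.6,0,0.2,-0.7,0,0,0],[0.6,0.3,0.2,-0.6,0,0,0],[0.6,0.5,0.2,-0.6,0,0,0],[0.6,0.5,0.1,-0.4,0,0,0],[0.6,0.3,0,0,0,0,0],[0.6,0,0,0,0,0,0]]}}

```text
time_s: 7.27
tcp_pos: [0.5706, 0.1121, 0.1632]
ee_rot: [0.427, 0.567, -0.431, 0.557]
force: [-0.6, 0.8, 0.5]
opening: 0.598
```

```bash
python3 -c "
from h import *
from rig import vision
rep([.573,.108,.117],.289)
cv2.imwrite('pics/wrist4.png',vision.capture('wrist')[:,:,::-1])"
```

```text
t 7.27 tcp [0.5706 0.1121 0.1632] jaw 0.266 x [-0.015  0.004 -1.   ] F [-0.6  0.8  0.5] M [-0.1   0.04 -0.03] op 0.598 q [ 0.06  0.53  1.47  0.01  1.16 -0.21]
 shift units (cur axes) [1.85 0.08 0.2 ]
 turn units (cur axes) [-0.22 -0.08  0.13]
 shift units in goal axes [1.85 0.05 0.18]
```

View pics/wrist4.png

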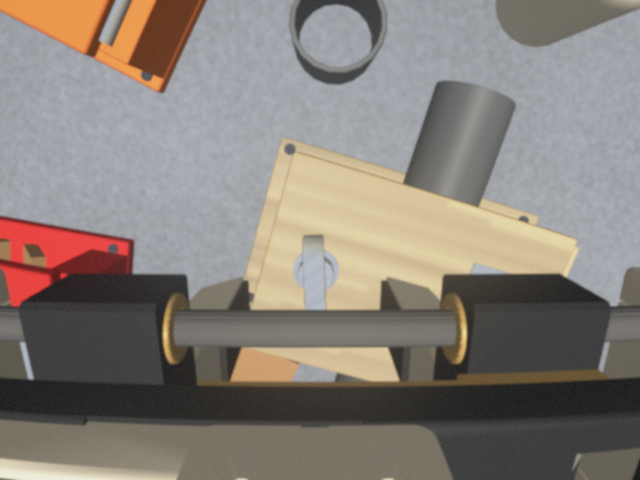

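The wings sit midway between the pads, at about x=314, and roughly parallel to them. I'll descend.

Emit:
{"op": "servo_tool", "data": {"targets": [[0.6,0.3,0.03,0.15,-0.2,-0.1,0.15],[0.6,0.4,0,0,0,0,0],[0.6,0.4,0,0,0,0,0],[0.6,0.4,0,0,0,0,0],[0.6,0.2,0,0,0,0,0],[0.6,0,0,0,0,0,0]]}}

```text
time_s: 7.82
tcp_pos: [0.5736, 0.1057, 0.1192]
ee_rot: [0.426, 0.563, -0.425, 0.566]
force: [0.2, 0.1, 0.1]
opening: 0.604
```

```bash
python3 -c "
from h import *
from rig import vision
rep([.573,.108,.117],.289)"
```

```text
t 7.82 tcp [0.5736 0.1057 0.1192] jaw 0.278 x [ 0.005 -0.001 -1.   ] F [0.2 0.1 0.1] M [-0.02  0.04  0.03] op 0.604 q [ 0.05  0.57  1.53 -0.    1.04 -0.23]
 shift units (cur axes) [ 0.09  0.   -0.1 ]
 turn units (cur axes) [-0.1   0.02 -0.04]
 shift units in goal axes [ 0.09  0.01 -0.1 ]
```

Now I'll close on the wings with 30 N.

Emit:
{"op": "servo_tool", "data": {"targets": [[0,0.06,0,-0.1,0,0,0],[0,0,0,0,0,0,0],[0,0,0,0,0,0,0],[0,0,0,0,0,0,0],[0,0,0,0,0,0,0],[0,0,0,0,0,0,0],[0,0,0,0,0,0,0],[0,0,0,0,0,0,0]], "squeeze": 30}}

```text
time_s: 8.48
tcp_pos: [0.5714, 0.1077, 0.1185]
ee_rot: [0.425, 0.564, -0.427, 0.565]
force: [-4.0, -1.4, -1.2]
opening: 0.107
```

```bash
python3 -c "
from h import *
rep([.573,.108,.117],.289)"
```

```text
t 8.48 tcp [0.5714 0.1077 0.1185] jaw 0.278 x [ 0.001 -0.002 -1.   ] F [-4.  -1.4 -1.2] M [-0.36  0.74  0.11] op 0.107 q [ 0.06  0.57  1.53 -0.    1.04 -0.22]
 shift units (cur axes) [0.06 0.06 0.01]
 turn units (cur axes) [-0.11  0.02  0.  ]
 shift units in goal axes [0.06 0.06 0.01]
```

Emit:
{"op": "servo_tool", "data": {"targets": [[0,0,0,0,0.5,0,0],[0,0,0,0,0.7,0,0],[0,0,0,0,0.7,0,0],[0,0,0,0,0.7,0,0],[0,0,0,0,0.7,0,0],[0,0,0,0,0.7,0,0],[0,0,0,0,0.5,0,0],[0,0,0,0,0,0,0]]}}

```text
time_s: 9.15
tcp_pos: [0.5715, 0.1077, 0.1186]
ee_rot: [-0.55, -0.442, 0.551, -0.445]
force: [-0.3, -0.1, -1.1]
opening: 0.112
```

```bash
python3 -c "
from h import *
rep([.5715,.108,.117],-1.445)"
```

```text
t 9.15 tcp [0.5715 0.1077 0.1186] jaw -0.214 x [ 0.002 -0.003 -1.   ] F [-0.3 -0.1 -1.1] M [-0.11  0.12 -0.08] op 0.112 q [ 0.06  0.57  1.53 -0.    1.04  0.27]
 shift units (cur axes) [ 0.06 -0.   -0.01]
 turn units (cur axes) [ 1.175e+01  1.000e-02 -3.000e-02]
 shift units in goal axes [ 0.06 -0.01 -0.  ]
```

Emit:
{"op": "servo_tool", "data": {"targets": [[0,0,0,0,0.5,0,0],[0,0,0,0,0.7,0,0],[0,0,0,0,0.7,0,0],[0,0,0,0,0.7,0,0],[0,0,0,0,0.7,0,0],[0,0,0,0,0.7,0,0],[0,0,0,0,0.7,0,0],[0,0,0,0,0.7,0,0],[0,0,0,0,0.7,0,0],[0,0,0,0,0.7,0,0],[0,0,0,0,0.7,0,0],[0,0,0,0,0.7,0,0],[0,0,0,0,0.7,0,0],[0,0,0,0,0.5,0,0],[0,0,0,0,0,0,0]]}}

```text
time_s: 10.4
tcp_pos: [0.5718, 0.1075, 0.1185]
ee_rot: [0.697, 0.123, -0.696, 0.126]
force: [0.5, -1.1, -0.5]
opening: 0.108
```

```bash
python3 -c "
from h import *
from rig import vision
rep([.5715,.108,.117],-1.445)
cv2.imwrite('pics/wrist5.png',vision.capture('wrist')[:,:,::-1])"
```

```text
t 10.40 tcp [0.5718 0.1075 0.1185] jaw -1.217 x [ 0.002 -0.003 -1.   ] F [ 0.5 -1.1 -0.5] M [ 0.02  0.22 -0.02] op 0.108 q [ 0.06  0.57  1.53 -0.    1.04  1.27]
 shift units (cur axes) [ 0.06 -0.02  0.  ]
 turn units (cur axes) [ 2.18 -0.01 -0.03]
 shift units in goal axes [ 0.06 -0.02  0.01]
```

View pics/wrist5.png

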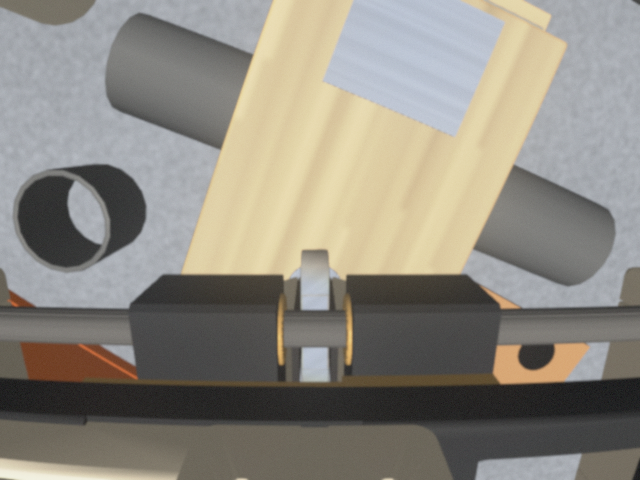

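The wings are held between the pads and have turned with the gripper. About 2.2 units remain before the stop, so I'll approach it slowly.

Emit:
{"op": "servo_tool", "data": {"targets": [[0,0,0,0,0.3,0,0],[0,0,0,0,0.4,0,0],[0,0,0,0,0.4,0,0],[0,0,0,0,0.3,0,0],[0,0,0,0,0.3,0,0]]}}

```text
time_s: 10.87
tcp_pos: [0.5718, 0.1074, 0.1186]
ee_rot: [0.705, 0.065, -0.703, 0.067]
force: [1.0, -1.1, -0.5]
opening: 0.107
```

```bash
python3 -c "
from h import *
rep([.5715,.108,.117],-1.445)"
```

```text
t 10.87 tcp [0.5718 0.1074 0.1186] jaw -1.384 x [ 0.002 -0.003 -1.   ] F [ 1.  -1.1 -0.5] M [0.07 0.25 0.08] op 0.107 q [ 0.06  0.57  1.53 -0.    1.04  1.44]
 shift units (cur axes) [ 0.06 -0.03  0.01]
 turn units (cur axes) [ 0.58 -0.02 -0.03]
 shift units in goal axes [ 0.06 -0.02  0.01]
```

Emit:
{"op": "servo_tool", "data": {"targets": [[0,0,0,0,0.2,0,0],[0,0,0,0,0.2,0,0]]}}

```text
time_s: 11.03
tcp_pos: [0.5718, 0.1074, 0.1186]
ee_rot: [0.706, 0.051, -0.705, 0.053]
force: [0.0, 0.1, -0.8]
opening: 0.108
```

```bash
python3 -c "
from h import *
rep([.5715,.108,.117],-1.445)"
```

```text
t 11.03 tcp [0.5718 0.1074 0.1186] jaw -1.424 x [ 0.002 -0.003 -1.   ] F [ 0.   0.1 -0.8] M [0.02 0.23 0.07] op 0.108 q [ 0.06  0.57  1.53 -0.    1.04  1.48]
 shift units (cur axes) [ 0.06 -0.03  0.01]
 turn units (cur axes) [ 0.2  -0.02 -0.03]
 shift units in goal axes [ 0.06 -0.03  0.01]
```

Emit:
{"op": "servo_tool", "data": {"targets": [[0,0,0,0,0.2,0,0],[0,0,0,0,0.2,0,0]]}}

```text
time_s: 11.2
tcp_pos: [0.5718, 0.1074, 0.1185]
ee_rot: [0.707, 0.036, -0.705, 0.038]
force: [0.3, 0.1, -0.3]
opening: 0.111
```

```bash
python3 -c "
from h import *
rep([.5715,.108,.117],-1.445)"
```

```text
t 11.20 tcp [0.5718 0.1074 0.1185] jaw -1.466 x [ 0.002 -0.003 -1.   ] F [ 0.3  0.1 -0.3] M [-0.04  0.16  0.26] op 0.111 q [ 0.06  0.57  1.53 -0.    1.04  1.52]
 shift units (cur axes) [ 0.06 -0.03  0.01]
 turn units (cur axes) [-0.2  -0.02 -0.03]
 shift units in goal axes [ 0.06 -0.03  0.01]
```

Emit:
{"op": "servo_tool", "data": {"targets": [[0,0,0,0,0.2,0,0],[0,0,0,0,0.2,0,0]]}}

```text
time_s: 11.37
tcp_pos: [0.5718, 0.1074, 0.1186]
ee_rot: [0.708, 0.02, -0.706, 0.023]
force: [0.1, -0.5, -0.7]
opening: 0.111
```

```bash
python3 -c "
from h import *
rep([.5715,.108,.117],-1.445)"
```

```text
t 11.37 tcp [0.5718 0.1074 0.1186] jaw -1.510 x [ 0.002 -0.004 -1.   ] F [ 0.1 -0.5 -0.7] M [0.05 0.17 0.59] op 0.111 q [ 0.06  0.57  1.53 -0.    1.04  1.57]
 shift units (cur axes) [ 0.06 -0.03  0.01]
 turn units (cur axes) [-0.62 -0.02 -0.04]
 shift units in goal axes [ 0.06 -0.03  0.01]
```

The stop was felt: Mz rose from about 0.08 to 0.26 and then 0.59 N m, with the onset at jaw angle ≈ -1.44, which matches the predicted angle of 3.0. I'll back off a quarter turn, to a jaw angle of about +0.145.

Emit:
{"op": "servo_tool", "data": {"targets": [[0,0,0,0,-0.5,0,0],[0,0,0,0,-0.7,0,0],[0,0,0,0,-0.8,0,0],[0,0,0,0,-0.8,0,0],[0,0,0,0,-0.8,0,0],[0,0,0,0,-0.8,0,0],[0,0,0,0,-0.8,0,0],[0,0,0,0,-0.8,0,0],[0,0,0,0,-0.8,0,0],[0,0,0,0,-0.8,0,0],[0,0,0,0,-0.8,0,0],[0,0,0,0,-0.8,0,0],[0,0,0,0,-0.8,0,0],[0,0,0,0,-0.8,0,0],[0,0,0,0,-0.8,0,0],[0,0,0,0,-0.8,0,0],[0,0,0,0,-0.8,0,0],[0,0,0,0,-0.7,0,0],[0,0,0,0,-0.4,0,0],[0,0,0,0,0,0,0]]}}

```text
time_s: 13.03
tcp_pos: [0.5714, 0.1077, 0.1186]
ee_rot: [0.492, 0.508, -0.492, 0.508]
force: [0.2, 0.2, -0.8]
opening: 0.103
```

```bash
python3 -c "
from h import *
rep([.5715,.108,.117],.145)"
```

```text
t 13.03 tcp [0.5714 0.1077 0.1186] jaw 0.032 x [ 0.001 -0.    -1.   ] F [ 0.2  0.2 -0.8] M [-0.1   0.03  0.06] op 0.103 q [ 0.05  0.57  1.53 -0.    1.04  0.02]
 shift units (cur axes) [ 0.06  0.   -0.01]
 turn units (cur axes) [-1.08  0.   -0.01]
 shift units in goal axes [ 0.06  0.   -0.01]
```

Emit:
{"op": "servo_tool", "data": {"targets": [[0,0,0,0,-0.3,0,0],[0,0,0,0,-0.4,0,0],[0,0,0,0,-0.3,0,0],[0,0,0,0,0,0,0],[0,0,0,0,0,0,0]]}}

```text
time_s: 13.45
tcp_pos: [0.5714, 0.1076, 0.1185]
ee_rot: [0.467, 0.531, -0.467, 0.531]
force: [0.4, 0.6, -1.0]
opening: 0.105
```

```bash
python3 -c "
from h import *
from rig import vision
rep([.5715,.108,.117],.145)
for n in('wrist','scene'): cv2.imwrite(f'pics/{n}6.png',vision.capture(n)[:,:,::-1])
a=cv2.imread('pics/scene6.png')[180:360,250:450];cv2.imwrite('pics/scene6c.png',cv2.resize(a,None,fx=3.3,fy=3.3,interpolation=cv2.INTER_CUBIC))
from ov import *
q=np.load('jig.npy');q[3]=0
ov('pics/wrist6.png','pics/wrist6o.png',q,[1.43],crop=(180,180,270,220),f=2.7)"
```

```text
t 13.45 tcp [0.5714 0.1076 0.1185] jaw 0.129 x [ 0.001  0.    -1.   ] F [ 0.4  0.6 -1. ] M [-0.12  0.02  0.12] op 0.105 q [ 0.05  0.57  1.53  0.    1.04 -0.07]
 shift units (cur axes) [ 0.06  0.01 -0.01]
 turn units (cur axes) [-0.15  0.   -0.01]
 shift units in goal axes [ 0.06  0.01 -0.01]
```

View pics/wrist6o.png

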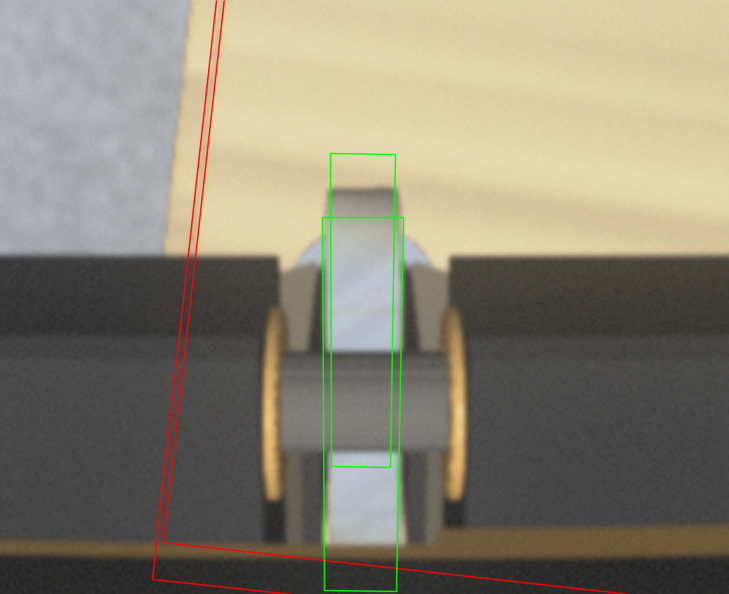

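View pics/scene6c.png

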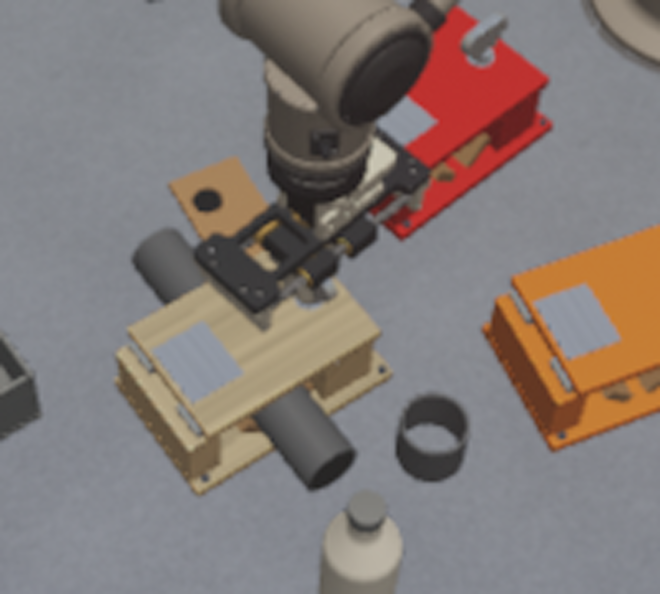

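View pics/wrist6.png

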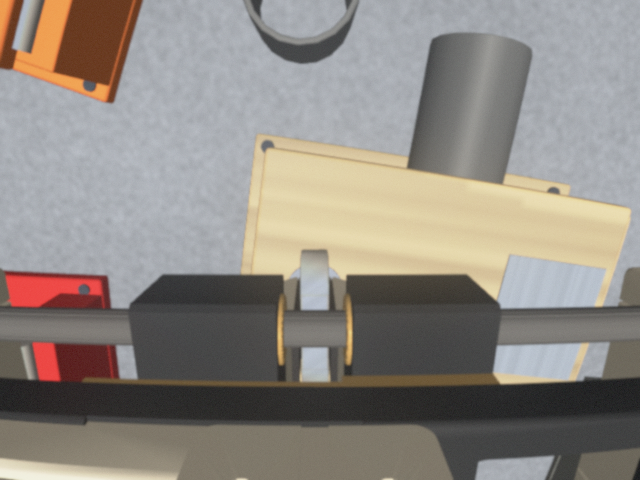

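Emit:
{"op": "servo_tool", "data": {"targets": [[0,0,0,0,-0.15,0,0],[0,0,0,0,0,0,0],[0,0,0,0,0,0,0],[0,0,0,0,0,0,0]]}}

```text
time_s: 13.88
tcp_pos: [0.5714, 0.1076, 0.1185]
ee_rot: [0.463, 0.534, -0.463, 0.535]
force: [0.4, -1.2, -0.6]
opening: 0.109
```

```bash
python3 -c "
from h import *
from rig import vision
rep([.5715,.108,.117],.145)
cv2.imwrite('pics/top7.png',vision.capture('top')[:,:,::-1])"
```

```text
t 13.88 tcp [0.5714 0.1076 0.1185] jaw 0.144 x [ 0.001  0.    -1.   ] F [ 0.4 -1.2 -0.6] M [-0.19  0.06  0.03] op 0.109 q [ 0.05  0.57  1.53  0.    1.04 -0.09]
 shift units (cur axes) [ 0.06  0.01 -0.01]
 turn units (cur axes) [-0.01 -0.   -0.01]
 shift units in goal axes [ 0.06  0.01 -0.01]
```

View pics/top7.png

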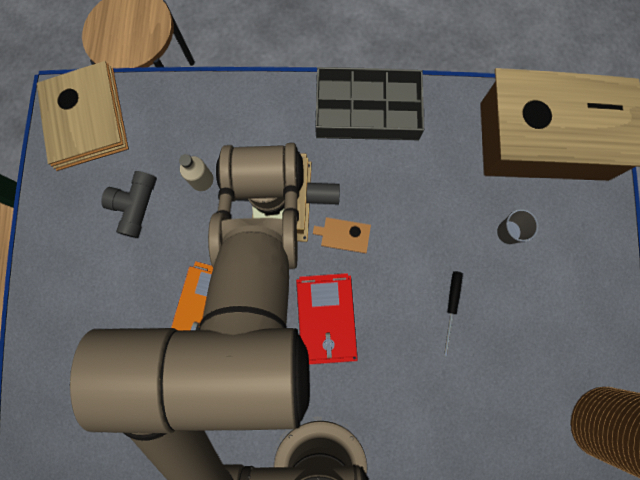

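In the top view nothing else has moved, and the pads are still holding the wings. I'm handing the job in.

```bash
python3 -c "
from rig import ctrl
print(ctrl.close_job())"
```

```text
the job is handed in; nothing more can be done
None
```

The job is done and handed in at about 14 s of robot time. The lid is fully down, and the thumbscrew is backed off a quarter turn from its stop with the wings still gripped.

- **Lid:** I lowered it along its arc with closed fingertips. It met a hard stop at the predicted height, and the vertical force rose to 28 N, well above the 1–4 N needed to move it. The later pictures still show it level.
- **Thumbscrew:** I gripped the wings at about 1.27 rad with 30 N. I turned the screw clockwise until the torque rose from 0.08 to 0.59 N m. The rise began at 3.0 rad, where the stop was expected.
- **Back-off:** I then turned it back to about 1.42 rad by the tool angle; the target was 1.43. I estimate the uncertainty at about 0.02 rad, because the pads flex slightly under torque.
- **Last checks:** The gripper opening was about 10 mm, matching the wing thickness. The wings were parallel to the pads, and side forces were about 1 N. In the pictures the pipe is still in its cradle and the other objects I could see have not moved.
- **Disagreements:** My model outline was off by about 1–2 mm from the pictures.

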